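# Empty the sinker scoop and hang it on its peg

### The arm

A 6-joint arm with a two-finger parallel gripper is mounted at the origin on the work surface. World frame = base frame: x ahead of the robot, y to its left, z up, the work surface at z = 0. Lengths are in m, angles in rad, forces in N, time in s.
With the tool pointing down it reaches from about 0.375 to 0.825 m from the base axis. Payload 5.5 kg.
Tool frame: the origin (TCP) lies at the very end of the fingers, on their centre line; the grasp point (between the pads) lies 19 mm behind it; z points along the fingers, y is the line along which they close (so a half turn about z gives the same grasp; the last joint's range is limited). The gripper opens to 85 mm and grips with 20 to 120 N. Pads are 22 mm wide; open, the fingers measure 114 mm over their backs; the gripper's body (76 mm by 85 mm) begins 54 mm behind the grasp point. The pads swing forward as they close: fully open they stand 13 mm farther back than shut.
Start: joints at [1.331, 0.314, -0.047, 1.21, 0, 1.571], TCP at [0.143, 0.583, 0.231] pointing down, gripper open.
Joint ranges: [-2.67, 2.67], [-0.69, 1.73], [-1.03, 1.25], [-2.08, 2.16], [-1.42, 1.45], [-3.14, 3.14]. Speed limits (rad/s): [2.39, 2.39, 3.01, 3.14, 3.14, 3.14].

### API

Orientations are given as a rotation vector (axis times angle).
In Python, from plant import manip gives the robot as it stands.
- The arm moves only by the tool send_rows, never from a script. Its argument "series" is a list of rows, each a list of 5 numbers: the shift along the tool's x, y, z each as a share of 100 cm, from -1 to 1, then the turn about the tool's z as a share of 30 degrees, from -1 to 1, then the opening, from -1 (shut) to 1 (fully open). In form: [[x, y, z, spin, claw], ...]. A call has 1 to 12 rows; each row is the pose to reach, as a shift and turn from the pose commanded when the call began, along the tool's axes at that moment; what a row does not reach only later rows make up. A row lasts 1/10 s, in which the tool goes at most 50 mm and 8.59 degrees, less where a joint would pass 70% of its speed; a pose out of reach is approached as far as the arm can. A call with a number of a shift or a turn outside -1 to 1 is refused whole. A call with a gripper value outside its range is refused whole. The fingers move at their own pace and stop on an object; "force" is the grip in N (left out, the last holds). Time passes only in rows, so rows that repeat a pose let the fingers close. It gives the time, the measured TCP pose, the force, the opening and the grip force at its end, in the units of the state.
- manip.get_state(): the state, without advancing time (a new reading comes with each control period).
- manip.grab_frame(name): name is "scene" or "top" or "wrist"; returns a dict with "img" (400x640x3 uint8, red, green, blue), "fov_y" (degrees; the focal length in pixels is half the picture's height over the tangent of half this angle, whatever the lens; pixels are square), "cx", "cy" (the principal point, pixels), "camera_from_world" (4x4, takes a point from world to camera coordinates). Camera axes: x right, y up, looking along -z (the intrinsics and any distortion apply to the point x, -y, -z); pixel columns grow to the right and rows downward; lengths in m; the calibration is good to about 2 mm. A picture is of the moment at which its call begins. There is no depth.
- manip.finish_job(): hands the job in; it is judged then, once.
Trained networks look in a picture, given as the dict that the camera call returned (one of the last four; its "shot" number tells which), for a name from the list of things; names that differ only in an ending like _2 or _b are one class to them, and where a whole thing is asked for, a point or a joint stands for the part that bears it (a point fixed in the world has none). Each returns a list of dicts, best first, with "conf" (0 to 1); they miss things now and then, are a little off and sometimes report something else, mostly with a low value. They report only what shows in the picture. A call takes as long as a camera call.
- manip.recognise(picture, label): "rect" ([left, top, right, bottom] in pixels, round what is visible of it).
The state is a dict: "clock": time; "joint_pos": joint angles; "qvel": joint speeds; "tau": joint torques, N m; "tcp_pos": TCP position; "eef_rot": TCP orientation; "contact_force": force on the tool from outside, world axes, zero at the start; "wrist_torque": the same for the moment, N m; "finger_gap": finger opening in m; "gripper_force": force on a finger pad.
Only numpy, scipy, OpenCV 4.12 (cv2) and the standard library are available. Lean on these libraries where they do the work, as an engineer would, in place of code of your own. Each camera call takes 0.05 s, during which the arm holds its last target. There are 200 camera calls.

### The job

Put the sinkers away: pour the four ball sinkers from the grey scoop into the empty compartment of the tackle box, then hang the scoop by the hole in its tab on the free peg, pushed home against the post. Do not disturb the other things on the bench.

Things in the scene. Friction and masses are not known exactly. Their poses are not given: they have to be found in the camera images.
- scoop: grey plastic scoop, 120 g empty, upright on the bench: tray 100 mm long (x -50 to 50), 72 wide (y), 34 high, 4 mm floor and side walls, open front at -x where the floor ramps up 25 degrees from x = -18 to a lip. At its back a flat upright tab, 10 mm thick (x 40 to 50), 42 wide (y), its top 116 mm above the underside, to grip from above. Origin: centre of the tray's underside; z up
- eye (a point): centre of the 22 mm round through-hole (axis along x) in the scoop's tab (x = 45 mm, 82 mm above the underside in the scoop's frame); axes as the scoop's
- lip (a point): middle of the scoop's pouring lip (x = -51 mm, z = 19 mm in the scoop's frame); axes as the scoop's
- stand: free peg stand, fixed: base plate 100 x 110 x 8 mm set back (x -20 to 80), upright steel post 22 mm square on the origin, 152 mm tall, with a bare 8 mm round peg. The peg leaves the post's front (-x) face 140 mm above the bench and slopes up 25 degrees from level, ending 54 mm in front of that face. Origin: under the post on the bench; the peg points to -x
- peg_seat (a point): where the centre of the scoop's eye is when it hangs home on the free peg, the back of the tab against the post (16 mm in front of the post's axis, 138 mm above the bench); the peg's axis passes 4 mm above this point, so slide the eye on that much higher and then lower it; axes as the stand's
- peg_tip (a point): outer end of the free peg (65 mm in front of the post's axis, 165 mm above the bench)
- full_stand: the other stand, the same as the free one, fixed, but with a wide paint scraper (34 mm wooden handle with a hole, steel blade 100 mm wide along y below it) already hanging on its peg against the post, reaching down to 44 mm above the bench. Origin and axes as the free stand's
- tackle_box: open grey tackle box, fixed, 360 mm long (x), 200 wide (y), walls 6 mm thick, 90 high, split by a wall at x = 0 into two compartments; the one at -x is empty, the one at +x holds lures. Its tan lid stands open along the -y side, leaning 17 degrees outward, 190 mm above the rim. Origin: centre of the underside
- bay (a point): centre of the empty compartment's floor (6 mm above the bench; compartment inside 171 mm along x, 188 mm along y, its walls reach 84 mm above this point); axes as the box's
- sinker0_center (a point): centre of a dark ball sinker, 18 mm diameter, 35 g; the four start in the scoop
- sinker1_center (a point): centre of a dark ball sinker, 18 mm diameter, 35 g; the four start in the scoop
- sinker2_center (a point): centre of a dark ball sinker, 18 mm diameter, 35 g; the four start in the scoop
- sinker3_center (a point): centre of a dark ball sinker, 18 mm diameter, 35 g; the four start in the scoop
- tape: roll of masking tape lying flat, 90 mm across, 24 mm high; origin at its underside centre; a bystander
- glue: standing white bottle, 48 mm diameter, 120 mm tall; origin at its underside centre; a bystander
- jar: standing amber jar with steel cap, 64 mm diameter, 75 mm tall; origin at its underside centre; a bystander
- screwdriver: screwdriver lying along its x, about 200 mm long and under 35 mm high; origin at its middle underside; a bystander
- lead_bar: upright dark metal slug, 32 mm diameter, 60 mm tall; origin at its underside centre; a bystander
- mug: white mug, 76 mm diameter, 90 mm tall, handle at its +y; origin at its underside centre; a bystander

How it is judged:
On the way, in this order (a step that is already met when the one before it is completed fails the run):
1. all four ball sinkers lie inside the empty compartment of the tackle box (x of sinker0_center in the frame of bay between -0.087 and 0.087 m and y of sinker0_center in the frame of bay between -0.096 and 0.096 m and z of sinker0_center in the frame of bay between 0 and 0.07 m and x of sinker1_center in the frame of bay between -0.087 and 0.087 m and y of sinker1_center in the frame of bay between -0.096 and 0.096 m and z of sinker1_center in the frame of bay between 0 and 0.07 m and x of sinker2_center in the frame of bay between -0.087 and 0.087 m and y of sinker2_center in the frame of bay between -0.096 and 0.096 m and z of sinker2_center in the frame of bay between 0 and 0.07 m and x of sinker3_center in the frame of bay between -0.087 and 0.087 m and y of sinker3_center in the frame of bay between -0.096 and 0.096 m and z of sinker3_center in the frame of bay between 0 and 0.07 m), for 0.2 s.
2. the scoop hangs on the free peg by its eye, let go (distance between eye and peg_seat below 0.02 m and angle between scoop's own z axis and vertical below 0.35 rad and contact force between scoop and stand above 0.3 N and contact force between scoop and the fingers below 0.05 N and linear speed of scoop below 0.03 m/s), for 0.2 s.
At the end, for the whole second after the job is handed in: All four sinkers are inside the compartment that was empty, below its rim; the scoop hangs by its eye on the free peg, upright within 20 degrees, bearing on the stand, its eye within 20 mm of the home point by the post, released and at rest (all of step 1 and all of step 2); the robot touches nothing.
It fails at once if a bystander (tape, glue bottle, jar, screwdriver, metal slug or mug) is moved by more than 25 mm or knocked over (distance of any of tape, glue, jar, screwdriver, lead_bar, mug from where it was at the start of the episode above 0.025 m or angle between any of tape, glue, jar, lead_bar, mug's own z axis and vertical above 0.5 rad).
It fails at once if the scoop or the fingers press on the free stand with more than 40 N (contact force between any of scoop, the fingers and stand above 40 N).
It also fails if it takes over 72 s, if anything falls off the work surface, if the arm or the gripper's body presses on something with over 40 N, if the wrist force passes 120 N, or if a joint passes its speed limit or range.

## Working session

There is one attempt and no reset: what is moved stays moved. The work goes in short steps, Python scripts to look and compute and a tool call to move; the robot and the scene stay as the last step left them, time stands still between calls to the robot, and variables do not carry over. Pictures are saved under pics/ and viewed, at most 10 in all, crops included, and the job is handed in when it is done.

Besides the shell and the picture viewer there is one more tool, called after "Request:" by a JSON object that holds its "method" and its "body". send_rows: Moves the arm, as the interface text tells. Shift numbers are shares of 100 cm and turn numbers shares of 30 degrees, none past 1 either way. Its arguments: {"type":"object","properties":{"series":{"type":"array"},"force":{"type":"number"}},"required":["series"]}

```bash
ls; mkdir -p pics
cat > h.py <<'E'
import numpy as np, cv2
from plant import manip
from scipy.spatial.transform import Rotation as R
def K(p):
    h=p["img"].shape[0]; f=h/2/np.tan(np.radians(p["fov_y"])/2); return f
def proj(p,X):
    X=np.atleast_2d(X); T=np.array(p["camera_from_world"]); c=X@T[:3,:3].T+T[:3,3]; f=K(p)
    return np.c_[p["cx"]+f*c[:,0]/-c[:,2], p["cy"]-f*c[:,1]/-c[:,2]]
def ray(p,uv):
    T=np.array(p["camera_from_world"]); f=K(p)
    d=np.array([(uv[0]-p["cx"])/f,-(uv[1]-p["cy"])/f,-1]); Rm=T[:3,:3]
    return -Rm.T@T[:3,3], Rm.T@d
def atz(p,uv,z):
    o,d=ray(p,uv); return o+d*(z-o[2])/d[2]
def save(p,n,img=None): cv2.imwrite("pics/"+n,cv2.cvtColor(p["img"] if img is None else img,cv2.COLOR_RGB2BGR))
E
python3 - <<'E'
from h import *
s=manip.get_state();print({k:np.round(v,3) for k,v in s.items()})
for n in ["scene","top"]:
    p=manip.grab_frame(n); save(p,n+".png"); print(n,{k:v for k,v in p.items() if k not in("img",)})
    for l in ["scoop","eye","lip","stand","full_stand","tackle_box","peg_tip","tape","glue","jar","screwdriver","lead_bar","mug","sinker0_center"]:
        try: print(l,[(np.round(d["rect"]).astype(int).tolist(),round(d["conf"],2)) for d in manip.recognise(p,l)][:5])
        except Exception as e: print(l,e)
print(manip.get_state()["clock"])
E
```

```text
pics
{'clock': np.float64(0.0), 'joint_pos': array([ 1.331,  0.314, -0.048,  1.21 ,  0.   ,  1.571]), 'qvel': array([-0.   ,  0.   , -0.001,  0.   ,  0.001, -0.001]), 'tau': array([-0.0000e+00, -5.3959e+01,  3.3975e+01,  1.9000e-02, -0.0000e+00,
       -0.0000e+00]), 'tcp_pos': array([0.142, 0.582, 0.23 ]), 'eef_rot': array([-3.760e-01, -3.119e+00,  3.000e-03]), 'contact_force': array([-0.877, -0.614,  0.489]), 'wrist_torque': array([-0.022, -0.018,  0.002]), 'gripper_force': np.float64(0.0), 'finger_gap': np.float64(0.085)}
scene {'fov_y': 52.51817091676253, 'cx': 317.5073431045005, 'cy': 193.80210060332524, 'camera_from_world': array([[ 0.52792801,  0.84925161, -0.00798193, -0.40315075],
       [-0.69403259,  0.43681658,  0.57228493,  0.31207839],
       [ 0.48950054, -0.29658553,  0.820016  , -1.37772673],
       [ 0.        ,  0.        ,  0.        ,  1.        ]]), 'shot': 1}
scoop [([284, 152, 329, 190], 0.65)]
eye [([288, 153, 328, 190], 0.9), ([277, 191, 332, 276], 0.23)]
lip [([286, 155, 328, 188], 0.81)]
stand [([276, 189, 331, 275], 0.67)]
full_stand [([366, 143, 414, 217
[... 916 characters left out ...]
 'shot': 2}
scoop [([266, 239, 309, 270], 0.55)]
eye [([269, 238, 302, 270], 0.82), ([253, 119, 292, 160], 0.38)]
lip [([264, 240, 309, 270], 0.82), ([271, 180, 290, 200], 0.36)]
stand [([266, 238, 307, 272], 0.75), ([319, 161, 359, 206], 0.72)]
full_stand [([214, 162, 254, 205], 0.56)]
tackle_box [([416, 135, 601, 311], 0.64)]
peg_tip [([320, 159, 361, 200], 0.73)]
tape [([364, 225, 397, 259], 0.8)]
glue [([271, 180, 291, 199], 0.87), ([161, 189, 202, 263], 0.22)]
jar [([176, 260, 210, 285], 0.8), ([320, 163, 357, 202], 0.23)]
screwdriver [([169, 191, 200, 252], 0.92)]
lead_bar [([369, 141, 385, 158], 0.67)]
mug [([250, 120, 291, 157], 0.8)]
sinker0_center [([212, 162, 256, 203], 0.39)]
1.5
```

View both.

Run:
```python
import cv2
a=cv2.imread("pics/top.png")[110:320,140:620]; cv2.imwrite("pics/topc.png",cv2.resize(a,(800,350),interpolation=cv2.INTER_CUBIC))
b=cv2.imread("pics/scene.png")[100:310,200:440]; cv2.imwrite("pics/scenec.png",cv2.resize(b,None,fx=2.85,fy=2.85,interpolation=cv2.INTER_CUBIC))
```

```text
(no output)
```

View pics/topc.png

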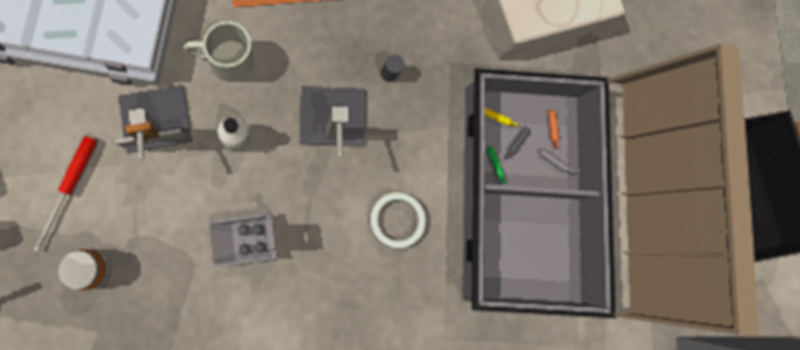

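View pics/scene.png

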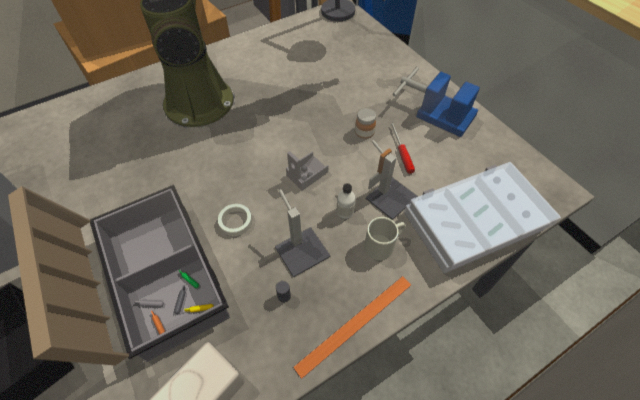

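View pics/scenec.png

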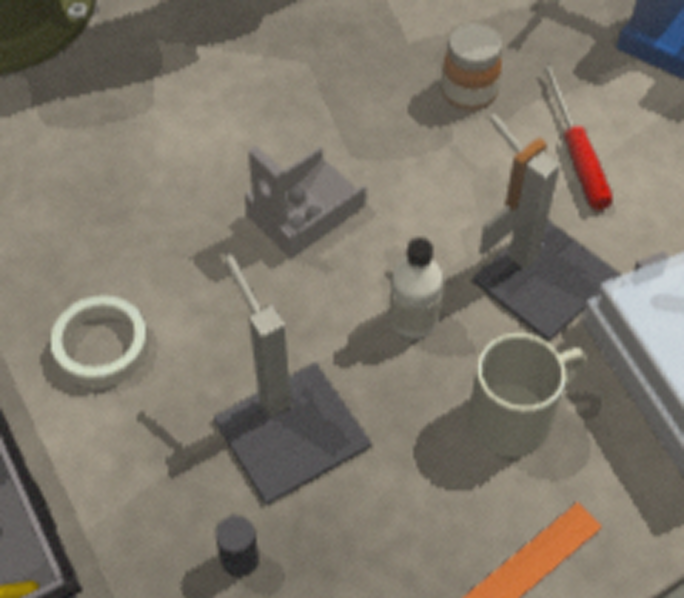

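```bash
cat >> h.py <<'E'
def tri(p,q,a,b):
    o1,d1=ray(p,a);o2,d2=ray(q,b);A=np.c_[d1,-d2];t=np.linalg.lstsq(A,o2-o1,rcond=None)[0]
    x,y=o1+d1*t[0],o2+d2*t[1]; return (x+y)/2, np.linalg.norm(x-y)
E
python3 - <<'E'
from h import *
np.set_printoptions(precision=4,suppress=True)
s=manip.grab_frame("scene");t=manip.grab_frame("top")
st=manip.get_state();M=R.from_rotvec(st["eef_rot"]).as_matrix();print(M)
print("tcp in imgs",proj(s,st["tcp_pos"]),proj(t,st["tcp_pos"]))
tc=lambda u,v:(140+u*.6,110+v*.6); sc=lambda u,v:(200+u/2.85,100+v/2.85)
print("posttop",tri(t,s,tc(340,113),sc(267,319)),atz(t,tc(340,113),.152))
print("pegtip",tri(t,s,tc(340,152),sc(230,260)),atz(t,tc(340,152),.165))
print("fullpost",atz(t,tc(138,115),.152))
for c in [(477,70),(608,76),(615,315),(474,308)]: print("box",atz(t,tc(*c),.09))
for c in [(94,218),(173,187)]: print("box scene",atz(s,c,.09))
for c in [(210,221),(274,212),(277,262),(214,268)]: print("scoop rim",atz(t,tc(*c),.034))
for c in [(250,150),(283,180)]: print("tab top",atz(s,sc(*c),.116))
for c in [(320,150),(367,188),(292,230)]: print("tray top",atz(s,sc(*c),.034))
E
```

```text
[[-0.9714  0.2375  0.    ]
 [ 0.2375  0.9714  0.    ]
 [-0.      0.     -1.    ]]
tcp in imgs [[369.381    5.3753]] [[ 47.3807 415.5087]]
posttop (array([0.6441, 0.0094, 0.155 ]), np.float64(0.002419148485783489)) [0.6443 0.0081 0.152 ]
pegtip (array([0.5846, 0.0096, 0.1667]), np.float64(0.0015031853730449476)) [0.5846 0.0088 0.165 ]
fullpost [0.6333 0.2993 0.152 ]
box [ 0.735  -0.2166  0.09  ]
box [ 0.7315 -0.4299  0.09  ]
box [ 0.3591 -0.4147  0.09  ]
box [ 0.3662 -0.2007  0.09  ]
box scene [ 0.3576 -0.4022  0.09  ]
box scene [ 0.3715 -0.2013  0.09  ]
scoop rim [0.4896 0.203  0.034 ]
scoop rim [0.5059 0.1017 0.034 ]
scoop rim [0.4274 0.0948 0.034 ]
scoop rim [0.4164 0.1935 0.034 ]
tab top [0.4495 0.1018 0.116 ]
tab top [0.4977 0.1098 0.116 ]
tray top [0.4238 0.1933 0.034 ]
tray top [0.4924 0.2073 0.034 ]
tray top [0.4975 0.1159 0.034 ]
```

Request:
{"method": "send_rows", "body": {"series": [[-0.43,-0.385,-0.03,1,1],[-0.43,-0.385,-0.03,1,1],[-0.43,-0.385,-0.03,1,1],[-0.43,-0.385,-0.03,1,1],[-0.43,-0.385,-0.03,1,1],[-0.43,-0.385,-0.03,1,1],[-0.43,-0.385,-0.03,1,1],[-0.43,-0.385,-0.03,1,1],[-0.43,-0.385,-0.03,1,1],[-0.43,-0.385,-0.03,1,1],[-0.43,-0.385,-0.03,1,1],[-0.43,-0.385,-0.03,1,1]]}}

```text
clock: 2.8
tcp_pos: [0.4705, 0.1038, 0.2617]
eef_rot: [1.174, 2.912, 0.0]
contact_force: [0.7, 0.1, -1.1]
finger_gap: 0.0853
gripper_force: 0.0
```

Request:
{"method": "send_rows", "body": {"series": [[0,0,0,1,1],[0,0,0,1,1],[0,0,0,1,1],[0,0,0,1,1]]}}

```text
clock: 3.2
tcp_pos: [0.4688, 0.1065, 0.2614]
eef_rot: [1.891, 2.508, 0.0]
contact_force: [-0.3, 0.9, -0.2]
finger_gap: 0.0857
gripper_force: 0.0
```

Request:
{"method": "send_rows", "body": {"series": [[0,0,0,0.27,1],[0,0,0,0.27,1],[0,0,0,0.27,1]]}}

```text
clock: 3.5
tcp_pos: [0.4688, 0.1067, 0.2614]
eef_rot: [2.054, 2.377, 0.0]
contact_force: [-0.0, 0.2, 1.2]
finger_gap: 0.0855
gripper_force: 0.0
```

Run:
```python
from h import *
np.set_printoptions(precision=4,suppress=True)
st=manip.get_state();print(st["clock"],st["joint_pos"],st["tcp_pos"]);print(R.from_rotvec(st["eef_rot"]).as_matrix())
w=manip.grab_frame("wrist");save(w,"w1.png");print(w["camera_from_world"],w["fov_y"],w["cx"],w["cy"])
import pickle;pickle.dump(w,open("w1.pkl","wb"))
```

```text
3.5 [ 0.2239  0.0775 -0.269   1.2242  0.      1.649 ] [0.4688 0.1067 0.2614]
[[-0.1451  0.9894  0.0002]
 [ 0.9894  0.1451  0.    ]
 [ 0.      0.0002 -1.    ]]
[[ 0.9893  0.1456  0.0008 -0.4795]
 [-0.1381  0.9399 -0.3122  0.0145]
 [-0.0462  0.3087  0.95   -0.4193]
 [ 0.      0.      0.      1.    ]] 64.7041997086514 317.29375744402785 207.0094680724183
```

View pics/w1.png

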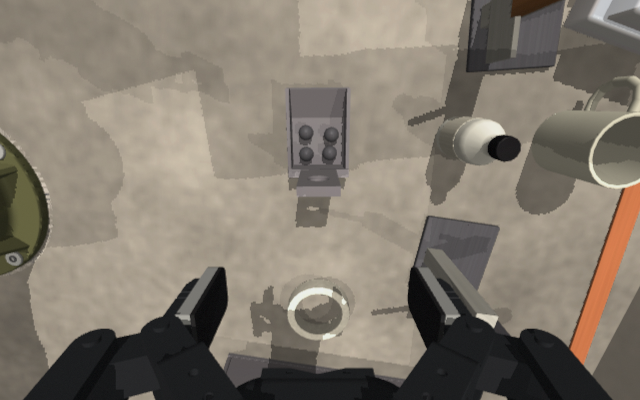

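Run:
```python
import cv2
a=cv2.imread("pics/w1.png")[75:215,270:370]; cv2.imwrite("pics/w1c.png",cv2.resize(a,None,fx=4,fy=4,interpolation=cv2.INTER_NEAREST))
```

```text
(no output)
```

View pics/w1c.png

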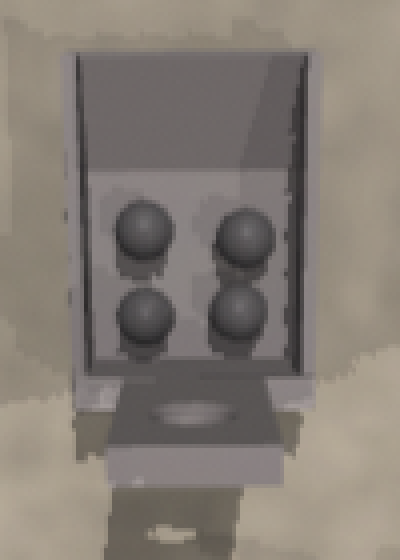

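Run:
```python
from h import *
import pickle
from scipy.optimize import least_squares
w=pickle.load(open("w1.pkl","rb"))
P=np.array([[40,21,116],[40,-21,116],[50,21,116],[50,-21,116],[-50,36,34],[-50,-36,34],[50,36,34],[50,-36,34]])/1000
c=np.array([(281,446),(107,446),(283,485),(107,486),(322,52),(64,52),(316,409),(76,409)])/4+[270,75]
def X(v): return P@R.from_euler("z",v[2]).as_matrix().T+[v[0],v[1],0]
r=least_squares(lambda v:(proj(w,X(v))-c).ravel(),[.459,.15,-1.43]); v=r.x
print(v,np.degrees(v[2]));print(np.round(r.fun.reshape(-1,2),1))
tab=np.array([np.cos(v[2]),np.sin(v[2])])*.045+v[:2];print("tab",tab)
st=manip.get_state();M=R.from_rotvec(st["eef_rot"]).as_matrix()
print("tool delta",M.T@(np.r_[tab,.089]-st["tcp_pos"]), "yaw_y",np.degrees(np.arctan2(M[1,1],M[0,1])))
```

```text
[ 0.46348441  0.15220789 -1.42159085] -81.45115610260923
[[ 1.  -0.2]
 [-0.3 -0.1]
 [ 0.2  0.3]
 [-0.1  0.2]
 [ 0.6 -0.2]
 [-0.6  0. ]
 [-0.4 -0. ]
 [-0.7  0.2]]
tab [0.47017377 0.10770786]
tool delta [0.000743   0.00150987 0.17235888] yaw_y 8.319557362684344
```

Request:
{"method": "send_rows", "body": {"series": [[0.001,0.0015,0.1,0,1],[0.001,0.0015,0.14,0,1],[0.001,0.0015,0.17,0,1],[0.001,0.0015,0.176,0,1],[0.001,0.0015,0.176,0,1],[0.001,0.0015,0.176,0,-1],[0.001,0.0015,0.176,0,-1],[0.001,0.0015,0.176,0,-1],[0.001,0.0015,0.176,0,-1],[0.001,0.0015,0.176,0,-1],[0.001,0.0015,0.176,0,-1]], "force": 100}}

```text
clock: 4.65
tcp_pos: [0.4717, 0.1082, 0.0876]
eef_rot: [2.056, 2.372, 0.005]
contact_force: [-2.1, -0.8, 8.4]
finger_gap: 0.04
gripper_force: 99.7
```

Request:
{"method": "send_rows", "body": {"series": [[0,0,-0.005,0,-1],[0,0,-0.01,0,-1],[0,0,-0.02,0,-1],[0,0,-0.03,0,-1],[0,0,-0.04,0,-1],[0,0,-0.05,0,-1],[0,0,-0.05,0,-1]]}}

```text
clock: 5.35
tcp_pos: [0.4713, 0.1082, 0.1371]
eef_rot: [2.057, 2.373, 0.004]
contact_force: [0.4, 0.8, -3.3]
finger_gap: 0.0398
gripper_force: 100.9
```

Run:
```python
from h import *
w=manip.grab_frame("wrist");t=manip.grab_frame("scene")
a=w["img"][40:290,180:460];b=t["img"][90:250,220:400]
b=cv2.resize(b,None,fx=250/160,fy=250/160)
save(w,"lift.png",cv2.resize(np.hstack([a,b]),None,fx=1.42,fy=1.42))
print(manip.get_state()["contact_force"])
```

```text
[-0.02825106  0.23117409 -2.37771853]
```

View pics/lift.png

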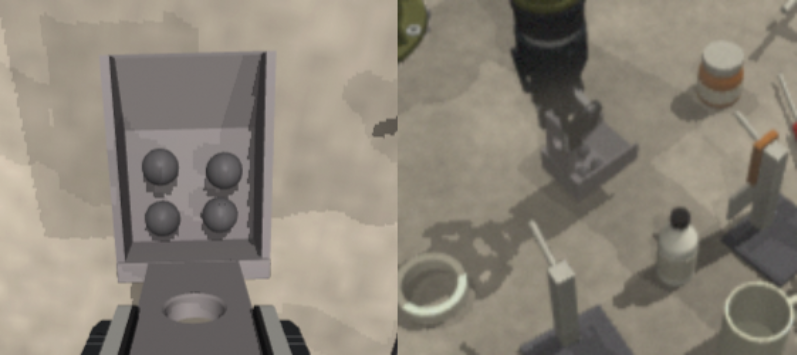

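Request:
{"method": "send_rows", "body": {"series": [[0,0,-0.04,0,-1],[0,0,-0.08,0,-1],[-0.005,0,-0.085,0,-1],[-0.02,0,-0.085,0.1,-1],[-0.045,-0.005,-0.085,0.36,-1],[-0.075,-0.01,-0.085,0.36,-1],[-0.11,-0.02,-0.085,0.36,-1],[-0.15,-0.03,-0.085,0.36,-1],[-0.19,-0.04,-0.085,0.36,-1],[-0.23,-0.05,-0.085,0.36,-1],[-0.27,-0.06,-0.085,0.36,-1],[-0.3,-0.076,-0.085,0.36,-1]]}}

```text
clock: 6.65
tcp_pos: [0.437, -0.2021, 0.2191]
eef_rot: [-2.273, -2.168, 0.001]
contact_force: [0.3, -0.8, -3.0]
finger_gap: 0.0399
gripper_force: 102.6
```

```bash
cat > st.py <<'E'
from h import *
import sys
np.set_printoptions(precision=4,suppress=True)
st=manip.get_state();M=R.from_rotvec(st["eef_rot"]).as_matrix()
print(st["clock"],st["joint_pos"],st["tcp_pos"],"yaw_y",np.degrees(np.arctan2(M[1,1],M[0,1])),st["contact_force"])
print(M)
if len(sys.argv)>3: print("delta",M.T@(np.array(sys.argv[1:4],float)-st["tcp_pos"]))
E
python3 st.py .4596 -.335 .222
```

```text
6.65 [-0.4328  0.0976 -0.3438  1.1301 -0.0004  1.185 ] [ 0.437  -0.2021  0.2191] yaw_y -2.6916602164629344 [ 0.3388 -0.8463 -3.0457]
[[ 0.047   0.9989 -0.0008]
 [ 0.9989 -0.047  -0.0001]
 [-0.0001 -0.0008 -1.    ]]
delta [-0.1317  0.0288 -0.0029]
```

Request:
{"method": "send_rows", "body": {"series": [[-0.02,0.005,0,0,-1],[-0.05,0.01,0,0,-1],[-0.09,0.02,0,0,-1],[-0.12,0.029,0,0,-1],[-0.132,0.029,0,0,-1],[-0.132,0.029,0.02,0,-1],[-0.132,0.029,0.05,0,-1],[-0.132,0.029,0.07,0,-1],[-0.132,0.029,0.08,0,-1],[-0.132,0.029,0.08,0,-1]]}}

```text
clock: 7.65
tcp_pos: [0.4589, -0.3317, 0.1383]
eef_rot: [-2.269, -2.167, 0.001]
contact_force: [-0.4, -0.4, -2.6]
finger_gap: 0.0402
gripper_force: 102.6
```

```bash
python3 st.py
python3 - <<'E'
from h import *
w=manip.grab_frame("wrist");t=manip.grab_frame("scene")
a=w["img"][:,120:520];b=t["img"][150:370,10:240]
b=cv2.resize(b,(418,400))
save(w,"bay.png",np.hstack([a,b])[:,:800])
E
```

```text
7.65 [-0.626   0.3078 -0.273   0.994   0.0001  0.9905] [ 0.4589 -0.3317  0.1383] yaw_y -2.620459192919922 [-0.442  -0.3708 -2.643 ]
[[ 0.0457  0.9989 -0.0032]
 [ 0.999  -0.0457  0.0025]
 [ 0.0023 -0.0033 -1.    ]]
```

View pics/bay.png

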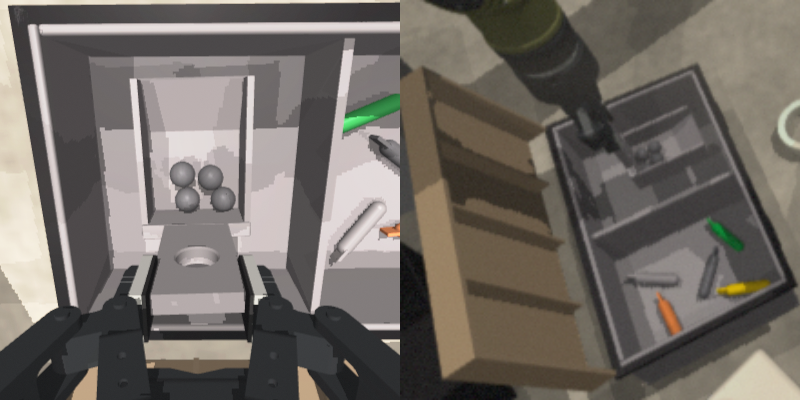

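Request:
{"method": "send_rows", "body": {"series": [[0,0,0,0,-1],[0,0,0,0,-1],[0,0,0,0,-1],[0.01,0,0,0,-1],[0.02,0,0,0,-1],[0.03,0,0,0,-1],[0.04,0,0,0,-1],[0.05,0,0,0,-1]], "force": 20}}

```text
clock: 8.55
tcp_pos: [0.464, -0.2862, 0.1423]
eef_rot: [2.267, 2.163, -0.007]
contact_force: [-0.9, -10.5, -0.4]
finger_gap: 0.0403
gripper_force: 105.2
```

Run:
```python
from h import *
w=manip.grab_frame("wrist");t=manip.grab_frame("top")
a=w["img"][:,120:520];b=t["img"][170:370,400:600]
b=cv2.resize(b,(400,400))
save(w,"bay2.png",np.hstack([a,b])[:,:800])
```

```text
(no output)
```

View pics/bay2.png

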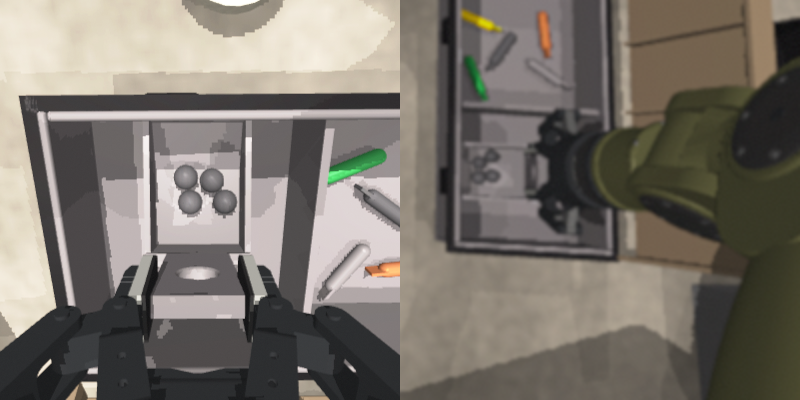

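Request:
{"method": "send_rows", "body": {"series": [[0.01,0,0,0,-1],[0.02,0,0,0,-1],[0.03,0,0,0,-1],[0.035,0,0,0,-1],[0.035,0,0,0,-1],[0.035,0,0,0,-1]], "force": 60}}

```text
clock: 9.25
tcp_pos: [0.4652, -0.2493, 0.1413]
eef_rot: [2.268, 2.167, -0.003]
contact_force: [1.8, -5.3, -0.8]
finger_gap: 0.0399
gripper_force: 98.8
```

Run:
```python
from h import *
w=manip.grab_frame("wrist");t=manip.grab_frame("top")
a=w["img"][:,120:520];b=t["img"][170:370,400:600]
b=cv2.resize(b,(400,400))
save(w,"bay3.png",np.hstack([a,b])[:,:800])
```

```text
(no output)
```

View pics/bay3.png

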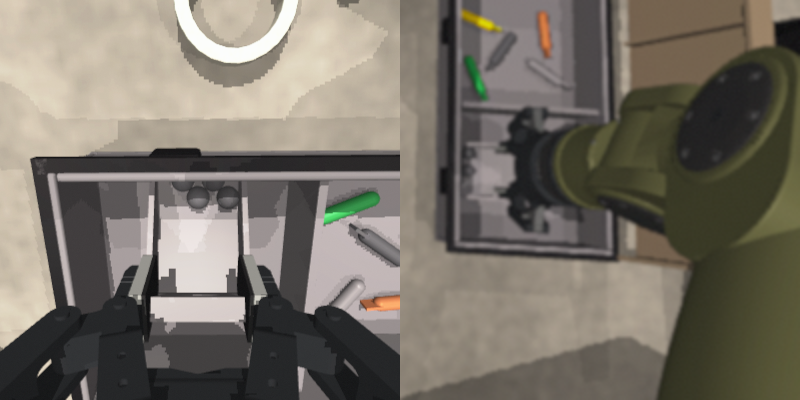

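Request:
{"method": "send_rows", "body": {"series": [[0.01,0,0,0,-1],[0.02,0,0,0,-1],[0.03,0,0,0,-1],[0.03,0,0,0,-1],[0.01,0,0,0,-1],[-0.02,0,0,0,-1],[-0.04,0,0,0,-1],[-0.04,0,0,0,-1],[-0.04,0,0,0,-1],[-0.04,0,0,0,-1],[-0.04,0,0,0,-1]]}}

```text
clock: 10.45
tcp_pos: [0.4624, -0.287, 0.1402]
eef_rot: [-2.27, -2.17, -0.001]
contact_force: [0.9, 0.8, -1.0]
finger_gap: 0.0402
gripper_force: 92.3
```

```bash
python3 st.py
python3 - <<'E'
from h import *
w=manip.grab_frame("wrist");save(w,"w5.png")
import pickle;pickle.dump(w,open("w5.pkl","wb"))
for l in ["sinker0_center","scoop"]: print(l,[(np.round(d["rect"]).astype(int).tolist(),round(d["conf"],2)) for d in manip.recognise(w,l)])
g=cv2.cvtColor(w["img"],cv2.COLOR_RGB2GRAY)
c=cv2.HoughCircles(cv2.medianBlur(g,3),cv2.HOUGH_GRADIENT,1,12,param1=80,param2=14,minRadius=7,maxRadius=18)
print(None if c is None else [x.round().tolist() for x in c[0] if 180<x[0]<460][:14])
E
```

```text
10.45 [-0.5559  0.2644 -0.3273  0.9797  0.0005  1.06  ] [ 0.4624 -0.287   0.1402] yaw_y -2.580076460325496 [ 0.9364  0.7645 -1.0294]
[[ 0.045   0.999  -0.0002]
 [ 0.999  -0.045   0.0007]
 [ 0.0007 -0.0002 -1.    ]]
sinker0_center [([296, 118, 314, 139], 0.72)]
scoop [([266, 193, 368, 331], 0.86)]
[[342.0, 148.0, 11.0], [330.0, 128.0, 12.0], [318.0, 146.0, 10.0], [304.0, 128.0, 12.0], [254.0, 278.0, 12.0]]
```

```bash
python3 - <<'E'
from h import *
import pickle; np.set_printoptions(precision=4,suppress=True)
w=pickle.load(open("w5.pkl","rb"))
for c in [(342,148),(330,128),(318,146),(304,128)]: print(atz(w,c,.015))
E
python3 st.py .40 -.085 .262
```

```text
[ 0.4852 -0.2438  0.015 ]
[ 0.4756 -0.227   0.015 ]
[ 0.4651 -0.2412  0.015 ]
[ 0.4542 -0.2261  0.015 ]
10.6 [-0.5562  0.2645 -0.3268  0.9795  0.0002  1.0598] [ 0.4625 -0.2874  0.1404] yaw_y -2.5906011772764295 [ 0.0277 -0.8965 -0.6868]
[[ 0.0452  0.999   0.    ]
 [ 0.999  -0.0452  0.0002]
 [ 0.0002  0.     -1.    ]]
delta [ 0.1994 -0.0716 -0.1216]
```

Request:
{"method": "send_rows", "body": {"series": [[0,0,-0.03,0,-1],[0,0,-0.07,0,-1],[0,0,-0.11,0,-1],[0,0,-0.125,0,-1],[0,0,-0.125,0,-1]]}}

```text
clock: 11.1
tcp_pos: [0.464, -0.2887, 0.2683]
eef_rot: [2.268, 2.167, 0.002]
contact_force: [-0.9, -0.5, -1.1]
finger_gap: 0.0401
gripper_force: 92.3
```

Request:
{"method": "send_rows", "body": {"series": [[0.04,-0.015,0,0,-1],[0.08,-0.03,0,0,-1],[0.12,-0.045,0,0,-1],[0.16,-0.06,0,0,-1],[0.2,-0.072,0,0,-1],[0.2,-0.072,0,0,-1],[0.2,-0.072,0.04,0,-1],[0.2,-0.072,0.08,0,-1],[0.2,-0.072,0.12,0,-1],[0.2,-0.072,0.145,0,-1],[0.2,-0.072,0.145,0,-1]]}}

```text
clock: 12.2
tcp_pos: [0.3965, -0.0846, 0.1166]
eef_rot: [-2.268, -2.166, 0.006]
contact_force: [-0.2, -0.1, -0.9]
finger_gap: 0.0402
gripper_force: 94.8
```

```bash
python3 st.py .40 -.195 .118
```

```text
12.2 [-0.2099  0.0412 -0.6545  0.8818 -0.0002  1.4071] [ 0.3965 -0.0846  0.1166] yaw_y -2.646550217771164 [-0.1562 -0.1196 -0.8741]
[[ 0.0462  0.9989 -0.0065]
 [ 0.9989 -0.0462  0.0011]
 [ 0.0008 -0.0065 -1.    ]]
delta [-0.1102  0.0086 -0.0016]
```

Request:
{"method": "send_rows", "body": {"series": [[-0.015,0,0,0,-1],[-0.03,0.002,0,0,-1],[-0.04,0.003,0,0,-1],[-0.05,0.004,0,0,-1],[-0.06,0.005,0,0,-1],[-0.07,0.006,0,0,-1],[-0.08,0.006,0,0,-1],[-0.09,0.006,0,0,-1],[-0.1,0.006,0,0,-1],[-0.1,0.006,0,0,-1]]}}

```text
clock: 13.2
tcp_pos: [0.4011, -0.1839, 0.1204]
eef_rot: [-2.27, -2.167, -0.006]
contact_force: [1.2, 6.4, 0.3]
finger_gap: 0.0401
gripper_force: 114.7
```

```bash
python3 st.py
python3 - <<'E'
from h import *
import pickle
w=manip.grab_frame("wrist");save(w,"w6.png");pickle.dump(w,open("w6.pkl","wb"))
print(manip.recognise(w,"scoop")[:2])
g=cv2.cvtColor(w["img"],cv2.COLOR_RGB2GRAY); print(g[60:330:4,318].tolist())
E
```

```text
13.2 [-0.4336  0.099  -0.5813  0.8919  0.0048  1.1838] [ 0.4011 -0.1839  0.1204] yaw_y -2.6703195186497046 [1.1868 6.3903 0.3019]
[[ 0.0466  0.9989  0.0008]
 [ 0.9989 -0.0466  0.0049]
 [ 0.005   0.0006 -1.    ]]
[{'rect': [259.6, 105.1, 377.6, 326.3], 'conf': 0.62}]
[174, 175, 177, 178, 180, 179, 176, 173, 157, 133, 132, 133, 139, 149, 149, 148, 148, 149, 149, 148, 148, 148, 149, 148, 162, 185, 184, 184, 184, 181, 181, 181, 180, 180, 179, 180, 178, 177, 155, 154, 143, 143, 143, 136, 85, 85, 72, 84, 84, 84, 84, 119, 140, 165, 178, 178, 84, 83, 84, 85, 84, 133, 139, 139, 138, 139, 139, 88]
```

Request:
{"method": "send_rows", "body": {"series": [[-0.008,0,0,0,-1],[-0.013,0,0,0,-1],[-0.013,0,0,0,-1]]}}

```text
clock: 13.6
tcp_pos: [0.4005, -0.1971, 0.1204]
eef_rot: [-2.271, -2.168, -0.004]
contact_force: [-0.3, 4.9, 1.0]
finger_gap: 0.0401
gripper_force: 113.5
```

```bash
cat > tilt.py <<'E'
from h import *
import pickle
w=manip.grab_frame("wrist");save(w,"w7.png");pickle.dump(w,open("w7.pkl","wb"))
st=manip.get_state();M=R.from_rotvec(st["eef_rot"]).as_matrix();T=st["tcp_pos"]
print([d["rect"] for d in manip.recognise(w,"scoop")[:2]])
# scoop frame: x=-toolx, y=tooly? pivot at grasp point; predicted rows of front rim / tab top for tilts
piv=np.array([45,0,107])/1000; gp=T-M[:,2]*.021
S=np.c_[-M[:,0],M[:,1],-M[:,2]]
for a in [0,5,10,15,20]:
    Ry=R.from_euler("y",-a,degrees=True).as_matrix()  # lip down
    P=(np.array([[-50,36,34],[-50,-36,34],[50,36,34],[40,0,34],[40,0,116],[50,0,116]])/1000-piv)@Ry.T@S.T+gp
    print(a,np.round(proj(w,P)).astype(int).tolist())
g=cv2.cvtColor(w["img"],cv2.COLOR_RGB2GRAY); print(g[60:330:3,318].tolist()); print(g[60:330:3,268].tolist())
E
python3 st.py;python3 tilt.py
```

```text
13.6 [-0.4598  0.108  -0.5711  0.8929  0.0033  1.1573] [ 0.4005 -0.1971  0.1204] yaw_y -2.6503586434056703 [-0.2585  4.9453  0.9795]
[[ 0.0462  0.9989  0.0004]
 [ 0.9989 -0.0462  0.0035]
 [ 0.0035  0.0003 -1.    ]]
[[253.7, 84.7, 381.3, 325.1]]
0 [[381, 75], [254, 75], [371, 237], [317, 223], [317, 295], [317, 315]]
5 [[377, 88], [257, 88], [371, 246], [317, 232], [317, 293], [317, 314]]
10 [[374, 101], [260, 101], [371, 255], [317, 241], [317, 290], [317, 313]]
15 [[372, 114], [262, 114], [371, 265], [317, 250], [317, 288], [317, 312]]
20 [[370, 127], [265, 127], [371, 274], [317, 259], [317, 286], [317, 310]]
[186, 183, 181, 178, 175, 138, 138, 136, 135, 138, 142, 143, 143, 144, 143, 144, 143, 144, 142, 144, 144, 143, 143, 144, 144, 143, 157, 181, 179, 178, 178, 179, 179, 178, 178, 178, 177, 178, 178, 178, 177, 177, 177, 177, 177, 178, 178, 177, 152, 140, 140, 140, 130, 97, 98, 97, 98, 96, 97, 98, 99, 98, 98, 98, 97, 126, 141, 139, 152, 169, 176, 102, 92, 98, 97, 97, 98, 97, 98, 97, 97, 97, 138, 138, 139, 138, 139, 138, 128, 92]
[181, 180, 179, 176, 175, 164, 164, 165, 166, 131, 122, 122, 122, 94, 94, 90, 85, 85, 74, 70, 63, 60, 58, 57, 57, 57, 58, 57, 57, 57, 57, 57, 58, 56, 52, 51, 51, 51, 50, 51, 51, 50, 51, 50, 50, 51, 51, 52, 51, 50, 63, 76, 101, 116, 126, 154, 155, 143, 143, 140, 81, 22, 50, 44, 54, 104, 138, 137, 137, 130, 90, 29, 31, 29, 25, 16, 15, 16, 17, 16, 15, 18, 31, 24, 15, 15, 17, 17, 15, 17]
```

Request:
{"method": "send_rows", "body": {"series": [[0.02,0,0,0,-1],[0.04,0,0,0,-1],[0.04,0,0.015,0,-1],[0.04,0,0.025,0,-1],[0.04,0,0.028,0,-1],[0.04,0,0.031,0,-1],[0.04,0,0.034,0,-1],[0.04,0,0.036,0,-1]]}}

```text
clock: 14.5
tcp_pos: [0.4027, -0.1601, 0.0855]
eef_rot: [2.271, 2.167, -0.004]
contact_force: [-8.4, -6.6, 24.1]
finger_gap: 0.0397
gripper_force: 116.0
```

Request:
{"method": "send_rows", "body": {"series": [[0,0,0,0,0.5],[0,0,0,0,0.5],[0,0,0,0,0.5],[0,0,0,0,0.5],[0,0,0,0,0.5],[0,0,-0.002,0,0.5]]}}

```text
clock: 15.1
tcp_pos: [0.4021, -0.158, 0.0861]
eef_rot: [-2.272, -2.169, 0.0]
contact_force: [-0.6, -0.6, 0.0]
finger_gap: 0.0637
gripper_force: 0.0
```

```bash
python3 st.py
cat > fit.py <<'E'
from h import *
import pickle
from scipy.optimize import minimize
np.set_printoptions(precision=4,suppress=True)
w=manip.grab_frame("wrist");save(w,"w8.png")
st=manip.get_state();M=R.from_rotvec(st["eef_rot"]).as_matrix();T=st["tcp_pos"]
g=cv2.GaussianBlur(cv2.cvtColor(w["img"],cv2.COLOR_RGB2GRAY).astype(np.float32),(0,0),1.0)
E=np.hypot(cv2.Sobel(g,cv2.CV_32F,1,0),cv2.Sobel(g,cv2.CV_32F,0,1)); E=np.minimum(E,120)
seg=[((-50,36,34),(30,36,34)),((-50,-36,34),(30,-36,34)),((-50,36,34),(-50,32,34)),((40,21,116),(40,-21,116)),((50,21,116),(50,-21,116)),((40,21,50),(40,21,110)),((40,-21,50),(40,-21,110)),((-50,32,34),(30,32,34)),((-50,-32,34),(30,-32,34)),((50,36,34),(50,22,34)),((50,-36,34),(50,-22,34))]
P=np.concatenate([np.linspace(a,b,40) for a,b in seg])/1000
th=np.linspace(0,6.28,80);P=np.r_[P,np.c_[th*0+.04,.011*np.cos(th),.082+.011*np.sin(th)]]
def cost(v,full=False):
    X=P@R.from_euler("z",v[2]).as_matrix().T+[v[0],v[1],0]
    u=proj(w,X).astype(np.float32); s=cv2.remap(E,u[None,:,0],u[None,:,1],cv2.INTER_LINEAR)
    return -s.mean()
yaw=np.arctan2(-M[1,0],-M[0,0]); c0=T[:2]-.045*np.array([np.cos(yaw),np.sin(yaw)])
best=None
for dx in np.arange(-.012,.013,.003):
  for dy in np.arange(-.012,.013,.003):
    for dw in (-.05,0,.05):
      v=[c0[0]+dx,c0[1]+dy,yaw+dw]; c=cost(v)
      if best is None or c<best[0]: best=(c,v)
r=minimize(lambda q:cost(np.array(best[1])+q*[.001,.001,.01]),[0,0,0],method="Nelder-Mead",options=dict(initial_simplex=[[0,0,0],[2,0,0],[0,2,0],[0,0,2]]))
v=np.array(best[1])+r.x*[.001,.001,.01]
tab=v[:2]+.045*np.array([np.cos(v[2]),np.sin(v[2])])
print("score",-cost(v),"start",-cost([*c0,yaw]),"tab",tab,"yaw",np.degrees(v[2]),"toolyaw",np.degrees(yaw),"delta tool",M[:2,:2].T@(tab-T[:2]))
E
python3 fit.py
```

```text
15.1 [-0.3745  0.1198 -0.6475  0.8041  0.      1.2423] [ 0.4021 -0.158   0.0861] yaw_y -2.6383345437521624 [-0.5545 -0.5748  0.0201]
[[ 0.046   0.9989 -0.0005]
 [ 0.9989 -0.046   0.0002]
 [ 0.0002 -0.0005 -1.    ]]
score 76.90831 start 37.872055 tab [ 0.4026 -0.1658] yaw -92.00194066948582 toolyaw -92.6365690962687 delta tool [-0.0076  0.0005]
```

Request:
{"method": "send_rows", "body": {"series": [[-0.0075,0.0005,0,0,0.5],[-0.0075,0.0005,0.001,0,0.5],[-0.0075,0.0005,0.001,0,-1],[-0.0075,0.0005,0.001,0,-1],[-0.0075,0.0005,0.001,0,-1],[-0.0075,0.0005,0.001,0,-1],[-0.0075,0.0005,0.001,0,-1],[-0.0075,0.0005,-0.01,0,-1],[-0.0075,0.0005,-0.04,0,-1],[-0.0075,0.0005,-0.08,0,-1],[-0.0075,0.0005,-0.12,0,-1],[-0.0075,0.0005,-0.12,0,-1]], "force": 100}}

```text
clock: 16.35
tcp_pos: [0.4055, -0.1667, 0.2117]
eef_rot: [2.266, 2.165, 0.006]
contact_force: [-0.2, -0.5, -0.6]
finger_gap: 0.0402
gripper_force: 101.3
```

```bash
python3 st.py
cat > stand.py <<'E'
from h import *
from scipy.optimize import minimize
np.set_printoptions(precision=4,suppress=True)
cams=[]
for n in ["scene","top"]:
    p=manip.grab_frame(n); p["img"]=cv2.cvtColor(cv2.imread(f"pics/{n}.png"),cv2.COLOR_BGR2RGB)
    im=p["img"].astype(np.float32); E=0
    for c in range(3):
        g=cv2.GaussianBlur(im[...,c],(0,0),.8); E=np.maximum(E,np.hypot(cv2.Sobel(g,cv2.CV_32F,1,0),cv2.Sobel(g,cv2.CV_32F,0,1)))
    cams.append((p,np.minimum(E,200)))
def box(x0,x1,y0,y1,z,n=40):
    q=[(x0,y0,z),(x1,y0,z),(x1,y1,z),(x0,y1,z),(x0,y0,z)]
    return [np.linspace(q[i],q[i+1],n) for i in range(4)]
L=box(-20,80,-55,55,8)+box(-11,11,-11,11,152)
L+=[np.linspace((x,y,8),(x,y,152),60) for x,y in [(-11,-11),(-11,11),(11,-11)]]
d=np.array([-54,0,54*np.tan(np.radians(25))]);o=np.array([-11,0,140.])
L+=[np.linspace(o+s,o+d+s,60) for s in (np.array([0,4,0]),np.array([0,-4,0]))]
P=np.concatenate(L)/1000
def cost(v,each=False):
    X=P@R.from_euler("z",v[2]).as_matrix().T+[v[0],v[1],0]; r=[]
    for p,E in cams:
        u=proj(p,X).astype(np.float32); r.append(cv2.remap(E,u[None,:,0],u[None,:,1],cv2.INTER_LINEAR).mean())
    return r if each else -sum(r)
for idx in [0,1,None]:
    c2=cams; 
    if idx is not None: cams=[c2[idx]]
    G=[(cost((x,y,a)),(x,y,a)) for x in np.arange(.628,.661,.003) for y in np.arange(-.003,.024,.003) for a in np.arange(-.2,.21,.05)]
    b=np.array(min(G)[1])
    r=minimize(lambda q:cost(b+q*[.001,.001,.02]),[0,0,0],method="Nelder-Mead",options=dict(initial_simplex=[[0,0,0],[2,0,0],[0,2,0],[0,0,2]]))
    v=b+r.x*[.001,.001,.02]; print(idx,v,np.degrees(v[2]),cost(v,True)); cams=c2
E
python3 stand.py
```

```text
16.35 [-0.3903  0.0124 -0.452   1.0981  0.0004  1.2264] [ 0.4055 -0.1667  0.2117] yaw_y -2.6305131411903844 [-0.2311 -0.4653 -0.5981]
[[ 0.0459  0.9989  0.0079]
 [ 0.9989 -0.0459 -0.0028]
 [-0.0024  0.008  -1.    ]]
0 [ 0.6442  0.0097 -0.047 ] -2.6936622962012096 [np.float32(101.993645)]
1 [ 0.6436  0.0076 -0.044 ] -2.5227512791651807 [np.float32(143.2806)]
None [ 0.644   0.009  -0.0477] -2.7312463655845725 [np.float32(100.41216), np.float32(138.92119)]
```

Request:
{"method": "send_rows", "body": {"series": [[0.04,0.02,0,-0.2,-1],[0.08,0.04,0,-0.5,-1],[0.12,0.06,0,-0.8,-1],[0.16,0.075,0,-1,-1],[0.184,0.086,0,-1,-1],[0.184,0.086,0,-1,-1]]}}

```text
clock: 17.05
tcp_pos: [0.4968, 0.017, 0.2043]
eef_rot: [-1.626, -2.685, 0.001]
contact_force: [-0.9, -0.7, -1.3]
finger_gap: 0.0404
gripper_force: 101.3
```

Request:
{"method": "send_rows", "body": {"series": [[0,0,0,-0.25,-1],[0,0,0,-0.5,-1],[0,0,0,-0.75,-1],[0,0,0,-1,-1],[0,0,0,-1,-1]]}}

```text
clock: 17.55
tcp_pos: [0.4954, 0.0135, 0.2049]
eef_rot: [-0.883, -3.012, 0.002]
contact_force: [0.1, -0.1, -1.5]
finger_gap: 0.0398
gripper_force: 101.2
```

Request:
{"method": "send_rows", "body": {"series": [[0,0,0,-0.25,-1],[0,0,0,-0.5,-1],[0,0,0,-0.75,-1],[0,0,0,-0.97,-1],[0,0,0,-0.97,-1],[0,0,0,-0.97,-1]]}}

```text
clock: 18.15
tcp_pos: [0.4963, 0.0138, 0.2057]
eef_rot: [-0.105, -3.139, 0.0]
contact_force: [0.3, -0.9, -1.0]
finger_gap: 0.0401
gripper_force: 101.2
```

```bash
python3 st.py .554 .0133 .180
cat > fit3.py <<'E'
# fit held scoop (tilt, offsets) in wrist image
from h import *
from scipy.optimize import minimize
np.set_printoptions(precision=4,suppress=True)
w=manip.grab_frame("wrist");save(w,"w9.png")
st=manip.get_state();M=R.from_rotvec(st["eef_rot"]).as_matrix();T=st["tcp_pos"]
g=cv2.GaussianBlur(cv2.cvtColor(w["img"],cv2.COLOR_RGB2GRAY).astype(np.float32),(0,0),1.0)
E=np.minimum(np.hypot(cv2.Sobel(g,cv2.CV_32F,1,0),cv2.Sobel(g,cv2.CV_32F,0,1)),120)
seg=[((-50,36,34),(30,36,34)),((-50,-36,34),(30,-36,34)),((-50,36,34),(-50,32,34)),((40,21,116),(40,-21,116)),((50,21,116),(50,-21,116)),((-50,32,34),(30,32,34)),((-50,-32,34),(30,-32,34)),((50,36,34),(50,22,34)),((50,-36,34),(50,-22,34))]
P=np.concatenate([np.linspace(a,b,40) for a,b in seg])/1000
th=np.linspace(0,6.28,80);P=np.r_[P,np.c_[th*0+.04,.011*np.cos(th),.082+.011*np.sin(th)]]-[.045,0,.085]
S=np.c_[-M[:,0],M[:,1],-M[:,2]]
def pose(v): return R.from_euler("yz",[-v[3],v[4]]).as_matrix(),np.array(v[:3])
def cost(v):
    A,t=pose(v); X=(P@A.T+t)@S.T+T
    u=proj(w,X).astype(np.float32); return -cv2.remap(E,u[None,:,0],u[None,:,1],cv2.INTER_LINEAR).mean()
G=[(cost((x,0,z,a,0)),(x,0,z,a,0)) for x in np.arange(-.008,.009,.002) for z in np.arange(-.006,.007,.002) for a in np.arange(-.1,.3,.02)]
b=np.array(min(G)[1]);sc=np.array([.001,.001,.001,.02,.02])
r=minimize(lambda q:cost(b+q*sc),np.zeros(5),method="Nelder-Mead",options=dict(initial_simplex=np.r_[np.zeros((1,5)),2*np.eye(5)],maxiter=2000))
v=b+r.x*sc;A,t=pose(v);eye=S@(A@np.array([0,0,-.003])+t)+T
print("score",-cost(v),"v",v,"tilt",np.degrees(v[3]),"eye",eye,"eye-tcp",eye-T)
E
python3 fit3.py
```

```text
18.15 [ 0.0279  0.1334 -0.334   1.1045 -0.      0.0947] [0.4963 0.0138 0.2057] yaw_y 86.17470280850658 [ 0.3358 -0.8523 -1.0007]
[[-0.9978  0.0667 -0.0012]
 [ 0.0667  0.9978 -0.0001]
 [ 0.0012 -0.0002 -1.    ]]
delta [-0.0577  0.0033  0.0257]
score 80.136375 v [ 0.0003 -0.0005 -0.0021  0.0002  0.0121] tilt 0.014045615783688663 eye [0.4967 0.0134 0.2008] eye-tcp [ 0.0003 -0.0005 -0.0051]
```

Request:
{"method": "send_rows", "body": {"series": [[-0.03,0.0015,0.014,0,-1],[-0.055,0.003,0.024,0,-1],[-0.0625,0.0035,0.027,0,-1],[-0.0625,0.0035,0.027,0,-1],[-0.0625,0.0035,0.027,0,-1],[-0.0625,0.0035,0.027,0,-1]]}}

```text
clock: 18.8
tcp_pos: [0.5587, 0.0138, 0.1798]
eef_rot: [-0.098, -3.14, 0.0]
contact_force: [-0.1, -0.7, -1.5]
finger_gap: 0.0399
gripper_force: 101.3
```

```bash
python3 st.py .628 .0098 .1468; sleep 0; python3 fit3.py
```

```text
18.8 [ 0.0246  0.2625 -0.2348  1.0736  0.      0.087 ] [0.5587 0.0138 0.1798] yaw_y 86.42810123192122 [-0.0965 -0.6705 -1.5172]
[[-0.9981  0.0623 -0.0001]
 [ 0.0623  0.9981  0.    ]
 [ 0.0001 -0.     -1.    ]]
delta [-0.0694  0.0004  0.033 ]
score 80.037994 v [-0.0006 -0.001  -0.0005  0.01    0.001 ] tilt 0.5710312795290637 eye [0.5582 0.0128 0.1764] eye-tcp [-0.0006 -0.0009 -0.0035]
```

Request:
{"method": "send_rows", "body": {"series": [[-0.01,0,0.006,0,-1],[-0.02,0,0.011,0,-1],[-0.03,0,0.0155,0,-1],[-0.04,0,0.02,0,-1],[-0.04,0,0.02,0,-1]]}}

```text
clock: 19.35
tcp_pos: [0.6005, 0.0112, 0.1581]
eef_rot: [-0.097, -3.139, 0.0]
contact_force: [-0.5, 0.6, -1.2]
finger_gap: 0.0402
gripper_force: 101.3
```

Request:
{"method": "send_rows", "body": {"series": [[-0.008,0,0.003,0,-1],[-0.016,0,0.0065,0,-1],[-0.021,0,0.009,0,-1],[-0.024,0,0.0105,0,-1],[-0.024,0,0.0105,0,-1]]}}

```text
clock: 19.85
tcp_pos: [0.6235, 0.0098, 0.1484]
eef_rot: [-0.097, -3.14, 0.0]
contact_force: [0.2, -0.0, -1.5]
finger_gap: 0.04
gripper_force: 101.3
```

Request:
{"method": "send_rows", "body": {"series": [[-0.002,0,0.001,0,-1],[-0.0035,0,0.002,0,-1],[-0.0035,0,0.004,0,-1],[-0.0035,0,0.0055,0,-1],[-0.0035,0,0.0055,0,-1]]}}

```text
clock: 20.35
tcp_pos: [0.6265, 0.0096, 0.143]
eef_rot: [-0.097, -3.139, 0.0]
contact_force: [-0.3, 0.5, -1.7]
finger_gap: 0.0403
gripper_force: 101.3
```

Request:
{"method": "send_rows", "body": {"series": [[-0.001,0,0.001,0,-1],[-0.001,0,0.002,0,-1],[-0.001,0,0.002,0,-1]]}}

```text
clock: 20.65
tcp_pos: [0.6278, 0.0096, 0.1413]
eef_rot: [-0.097, -3.14, -0.0]
contact_force: [-1.0, -0.5, -0.6]
finger_gap: 0.0402
gripper_force: 101.4
```

Request:
{"method": "send_rows", "body": {"series": [[0,0,0,0,0.3],[0,0,0,0,0.3],[0,0,0,0,0.3],[0,0,0,0,0.3],[0,0,0,0,0.3],[0,0,0,0,0.3]]}}

```text
clock: 21.25
tcp_pos: [0.6279, 0.0096, 0.1413]
eef_rot: [0.097, 3.14, 0.0]
contact_force: [0.1, -2.1, -0.5]
finger_gap: 0.0555
gripper_force: 0.0
```

```bash
python3 st.py; python3 fit3.py
```

```text
21.25 [ 0.0153  0.4121 -0.1154  1.0434  0.      0.077 ] [0.6279 0.0096 0.1413] yaw_y 86.4637534722081 [ 0.1363 -2.0725 -0.4676]
[[-0.9981  0.0617  0.    ]
 [ 0.0617  0.9981  0.    ]
 [-0.      0.     -1.    ]]
score 84.944534 v [ 0.0011 -0.0004 -0.0036 -0.0021  0.0478] tilt -0.11914261856490746 eye [0.629  0.0091 0.1347] eye-tcp [ 0.0011 -0.0005 -0.0066]
```

Request:
{"method": "send_rows", "body": {"series": [[0,0,0,0,0.6],[0,0,0,0,0.6],[0,0,0,0,0.6],[0,0,-0.02,0,0.6],[0,0,-0.05,0,0.6],[0,0,-0.09,0,0.6],[0,0,-0.13,0,0.6],[0,0,-0.15,0,0.6],[0,0,-0.15,0,0.6],[0.06,0,-0.15,0,0.6],[0.12,0,-0.15,0,0.6],[0.12,0,-0.15,0,0.6]]}}

```text
clock: 22.5
tcp_pos: [0.5035, 0.0171, 0.2896]
eef_rot: [-0.097, -3.136, 0.0]
contact_force: [0.3, -0.8, 0.9]
finger_gap: 0.0682
gripper_force: 0.0
```

```bash
python3 st.py
python3 - <<'E'
from h import *
t=manip.grab_frame("scene");u=manip.grab_frame("wrist")
b=cv2.resize(t["img"][130:310,60:420],(800,400))
a=cv2.resize(u["img"],(320,200)); save(t,"fin.png",np.vstack([b,np.hstack([a,cv2.resize(manip.grab_frame("top")["img"],(320,200)),np.zeros((200,160,3),np.uint8)])]))
E
```

```text
22.5 [ 0.0338  0.1177 -0.1603  1.2973  0.0001  0.0954] [0.5035 0.0171 0.2896] yaw_y 86.47319109140678 [ 0.3263 -0.8378  0.8725]
[[-0.9981  0.0615 -0.0045]
 [ 0.0615  0.9981 -0.    ]
 [ 0.0045 -0.0003 -1.    ]]
```

View pics/fin.png

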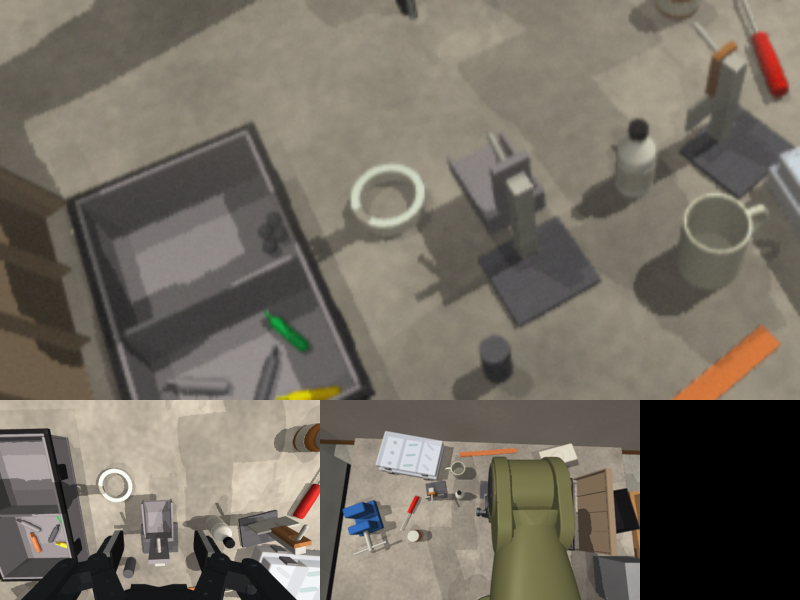

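The picture shows the scoop hanging on the free peg against the post (around 515,180). The sinkers are in the empty compartment by its +y wall (around 270,230), and the bystanders have not moved.

```bash
python3 -c "
from plant import manip
print(manip.finish_job())"
```

```text
the job is handed in; nothing more can be done
None
```

The job is handed in, with no verdict shown: all four sinkers are in the empty compartment, and the scoop hangs released on the free peg against the post, its eye measured about 3.5 mm from the home point.

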